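# Pack the dice organiser and shut its lid

## Robot

A 6-joint arm with a two-finger parallel gripper is mounted at the origin on the work surface. World frame = base frame: x ahead of the robot, y to its left, z up, the work surface at z = 0. Lengths are in mm, angles in rad, forces in N, time in s.
With the tool pointing down it reaches from about 350 to 875 mm from the base axis. Payload 4.2 kg.
Tool frame: the origin (TCP) lies between the finger pads; the fingertips stand 25 mm ahead of it and the grasp point (between the pads) lies 6 mm ahead of it; z points along the fingers, y is the line along which they close (so a half turn about z gives the same grasp; the last joint's range is limited). The gripper opens to 85 mm and grips with 20 to 120 N. Pads are 22 mm wide; open, the fingers measure 114 mm over their backs; the gripper's body (76 mm by 85 mm) begins 54 mm behind the grasp point. The pads swing forward as they close: fully open they stand 13 mm farther back than shut.
Start: joints at [1.406, 0.385, 0.008, 0, -1.194, -0.259], TCP at [256.984, 569.701, 256.312] pointing down, gripper open.
Joint ranges: [-3.14, 3.14], [-1.21, 2.06], [-1.07, 1.41], [-3.16, 2.05], [-2.99, -0.16], [-3.1, 3.1]. Speed limits (rad/s): [2.79, 2.79, 3.14, 3.14, 3.14, 3.14].

## Interface

Orientations are given as a unit quaternion [x, y, z, w].
In Python, from bench import * gives the robot as it stands.
- The arm moves only by the shell command python3 -m jog 'ROWS' [OPENING] [FORCE]. ROWS is a JSON object of lists of equal length, an entry for each row: "delta_pos": the shift along the tool's x, y, z in mm, a list of three; "roll": the turn about the tool's z in degrees. A call has 1 to 12 rows; each row is the pose to reach, as a shift and turn from the pose commanded when the call began, along the tool's axes at that moment; what a row does not reach only later rows make up. A row lasts 1/8 s, in which the tool goes at most 62.5 mm and 10.7 degrees, less where a joint would pass 70% of its speed; a pose out of reach is approached as far as the arm can. A call with a gripper value outside its range is refused whole. OPENING is the closure, from -1 (fully open) to 1 (shut), set as the call begins (- or left out, the last holds). The fingers move at their own pace and stop on an object; FORCE is the grip in N (left out, the last holds). Time passes only in rows, so rows that repeat a pose let the fingers close. It gives the time, the measured TCP pose, the force, the opening and the grip force at its end, in the units of the state.
- read_state(): the state, without advancing time (a new reading comes with each control period).
- read_camera(name): name is "scene" or "top" or "wrist"; returns the picture (480x640x3 uint8, red, green, blue); there is no depth.
- camera_model(name): a dict with "camera_matrix" (3x3 intrinsics, pixels), "R" (3x3) and "t" (3): a world point X has camera coordinates R X + t. Camera axes: x right, y down, z forward; pixel columns grow to the right and rows downward; lengths in mm; the calibration is good to about 2 mm. A picture is of the moment at which its call begins: read the wrist's pose just before it. camera_model takes no time and is no camera call; for the wrist camera it gives the pose at the moment of the call.
- finish_job(): hands the job in; it is judged then, once.
The state is a dict: "time_s": time; "joints": joint angles; "joint_velocities": joint speeds; "effort": joint torques, N m; "ee_pos": TCP position; "ee_rot": TCP orientation; "wrist_force": force on the tool from outside, world axes, zero at the start; "moment": the same for the moment, N m; "grip_width": finger opening in mm; "grasp_force": force on a finger pad.
Only numpy, scipy, OpenCV 4.12 (cv2) and the standard library are available. Lean on these libraries where they do the work, as an engineer would, in place of code of your own. Each camera call takes 0.05 s, during which the arm holds its last target. There are 200 camera calls.

## Task

First swing the lamp's arm out towards the robot and round to the left, so that no part of its shade is over the black organiser. Then lay the red tin, which is propped across the dividers, and the tube of glass dice from the tray flat on the floor of the organiser's bays, setting the glass dice down rather than dropping them, so that with the wooden box already packed, nothing stands above the rim, and close the lid fully. Leave the coasters, dish and dice tray where they are, and the lamp swung clear.

Things in the scene. Friction and masses are not known exactly. Their poses are not given: they have to be found in the camera images.
- case: Black organiser, fixed, 170 (x) x 288 (y) x 50 mm high; origin at the centre of its underside, z up; front is -x (to the robot), lid hinged on the far (+x) rim. Outer walls 5 mm, floor 4 mm thick. Two 4 mm dividers as high as the rim run along x at y = -47 and +47 mm: three bays 160 mm long (x), 90 mm wide (y), 46 mm deep, centred at y = -94, 0, +94 mm. Any bay may take any thing.
- lid (a joint): Lid hinge, rad: 0 = shut on the rim, grows as it opens, pi/2 = upright, stop at 1.95. Starts open at 1.65 to 1.85. Stiff: the lid stays where it is left and must be pushed all the way down (about 2 N at its free edge). The two orange latches on its free edge need no working and do not snap.
- lid_hinge (a point): Midpoint of the lid's hinge line (along the organiser's y), 85 mm behind the organiser's centre and 51 mm above its underside. The lid is a clear plate with a black border, 172 mm from hinge to free edge, 288 mm wide, 8 mm thick (its underside passes through the hinge line).
- lid_edge (a point): Middle of the lid's free edge, 172 mm from the hinge line, on the lid's outer face. The two orange latches (32 mm wide) stand at 90 mm to either side of it and project 7 mm beyond the edge and 22 mm to the inner side.
- lamp: Desk lamp's heavy round base (96 mm dia, 16 mm high) with a vertical brass post (18 mm dia, 304 mm high), fixed, to the left (+y) of the organiser; origin at the centre of the base's underside, on the axis about which the arm swings; z up.
- lamp_arm (a joint): Swing of the lamp's level arm about the post, rad: at 0 it points along the lamp's own -y, over the organiser; grows clockwise seen from above (towards the robot, then left); range -0.5 to 2.6. Starts between -0.1 and 0.5, turns with light friction (about 1 N at the shade), stays where left. From about 1.5 on the shade is beside the organiser.
- lamp_knob (a point): Mid-height of the upright wooden knob (20 mm dia, 40 mm tall, from 293 to 333 mm above the shelf) on top of the green lamp shade, 170 mm from the post's axis. The shade is 90 mm across, centred under the knob, from 245 to 293 mm up; the arm's bar (14 mm thick, 278 to 292 mm up) joins it to the post.
- dice_tube: Clear square tube with black ends holding coloured glass dice, closed and rigid, 130 (its x) x 34 (y) x 34 mm high; origin at the centre of its underside. It lies in the dice tray at the start.
- wood_box: Pale wooden closed box with a thin brass line, 140 (its x) x 38 (y) x 28 mm high; origin at the centre of its underside. Already packed: it lies flat in the organiser's left (+y) bay, and must still lie flat in the organiser at the end.
- tin: Red closed metal tin with a silvery top, 124 (its x) x 36 (y) x 24 mm high; origin at the centre of its underside. At the start it lies on top of the two dividers, across the middle bay, its underside 50 mm above the shelf.
- tray: Wooden dice tray with blue felt, loose, 160 x 160 mm, walls 24 mm high and 6 mm thick, floor 6 mm thick; origin at the centre of its underside. Must stay where it is (a nudge under 30 mm is forgiven).
- coasters: Stack of five round silicone coasters that stick together as one piece, 94 mm dia, 30 mm high; origin at the centre of its underside. Must stay where it is (a nudge under 30 mm is forgiven).
- dish: White ceramic dish with three dice in it, 116 mm dia at the rim, 32 mm high; origin at the centre of its underside. Must stay where it is (a nudge under 30 mm is forgiven).

How it is judged:
By the outcome, as a careful person would: the job done as asked, in the order asked, and still so for the second after the job is handed in, with the robot touching nothing.
It also fails if it takes over 69 s, if anything falls off the work surface, if the arm or the gripper's body presses on something with over 40 N, if the wrist force passes 120 N, or if a joint passes its speed limit or range.

## Working session

There is one attempt and no reset: what is moved stays moved. The work goes in short steps, Python scripts to look and compute and a shell command to move; the robot and the scene stay as the last step left them, time stands still between calls to the robot, and variables do not carry over. Pictures are saved under pics/ and viewed, at most 10 in all, crops included, and the job is handed in when it is done.

```bash
ls; mkdir -p pics; python3 - <<'E'
from bench import *
import cv2
s=read_state();print({k:np.round(v,3).tolist() if 0 else v for k,v in s.items()} if 0 else s)
for n in("scene","top"):
    cv2.imwrite(f"pics/{n}0.png",read_camera(n)[:,:,::-1]);m=camera_model(n);print(n,m)
E
```

```text
pics
{'time_s': 0.0, 'joints': array([ 1.40561880e+00,  3.85585567e-01,  6.63871540e-03, -4.86349814e-04,
       -1.19401469e+00, -2.58588242e-01]), 'joint_velocities': array([ 8.65566030e-04, -3.12075807e-03,  1.82447927e-03, -3.95160813e-04,
       -1.67227218e-05, -9.25414198e-04]), 'effort': array([ 4.96028424e-04, -3.92288554e+01,  1.88405764e+01,  4.18619692e+00,
       -4.58823502e-03, -1.56989408e-06]), 'ee_pos': array([256.77080205, 569.24370217, 255.21093936]), 'ee_rot': array([ 9.77617207e-01, -2.10388626e-01, -1.75228470e-04,  1.09197782e-03]), 'wrist_force': array([-0.29713469,  0.23091953,  0.55862199]), 'moment': array([0.00742927, 0.03459989, 0.03249323]), 'grasp_force': 0.0, 'grip_width': 85.42353552480465}
scene {'camera_matrix': array([[545.67489336,   0.        , 325.20731191],
       [  0.        , 545.67489336, 235.26821081],
       [  0.        ,   0.        ,   1.        ]]), 'R': array([[ 0.51048733,  0.85986834, -0.00539661],
       [ 0.76073367, -0.45454089, -0.46333235],
       [-0.4008578 ,  0.23241991, -0.88616816]]), 't': array([-273.37294002, -300.37370344, 1473.24688912])}
top {'camera_matrix': array([[551.35441671,   0.        , 319.6615602 ],
       [  0.        , 551.35441671, 245.79134578],
       [  0.        ,   0.        ,   1.        ]]), 'R': array([[ 0.00339847, -0.99998536,  0.00421072],
       [-0.99015177, -0.00395431, -0.13994223],
       [ 0.13995683, -0.00369366, -0.99015072]]), 't': array([   4.78203559,  552.83193908, 1524.74515905])}
```

View pics/scene0.png

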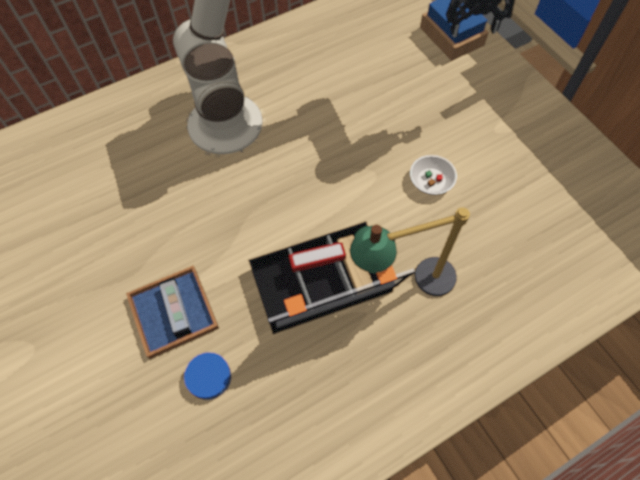

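View pics/top0.png

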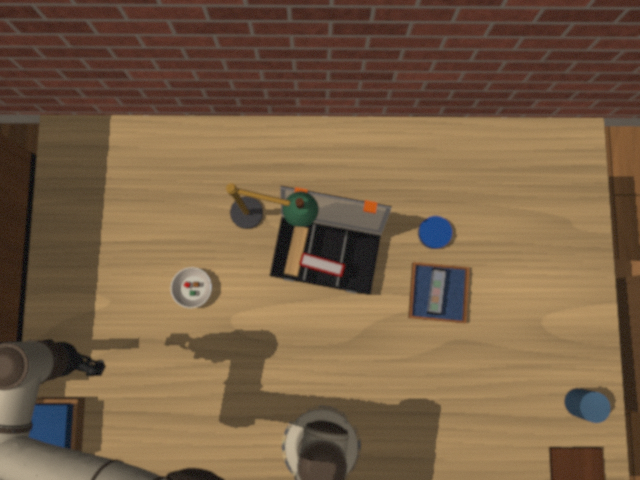

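The scene view shows the lamp shade at (374,250) over the left bay, the red tin at (318,257), the dice tube in the tray at (175,307), coasters at (208,376) and the dish at (433,177). In the top view the case corners are near (272,277), (372,292). I'll enlarge.

```bash
python3 - <<'E'
import cv2
a=cv2.imread("pics/top0.png")[170:330,220:480]
cv2.imwrite("pics/c1.png",cv2.resize(a,None,fx=3,fy=3,interpolation=cv2.INTER_CUBIC))
E
cat > h.py <<'E'
from bench import *
import numpy as np
from scipy.spatial.transform import Rotation as Ro
def px(name,u,v,z,m=None):
    m=m or camera_model(name);K,R,t=m["camera_matrix"],np.array(m["R"]),np.array(m["t"])
    d=R.T@np.linalg.solve(K,[u,v,1]);c=-R.T@t
    return c+d*(z-c[2])/d[2]
def proj(name,X,m=None):
    m=m or camera_model(name);p=m["camera_matrix"]@(m["R"]@np.array(X,float)+m["t"]);return p[:2]/p[2]
def to(x,y,z,yaw=None):
    "shift in tool axes to world TCP; roll deg to put tool x axis... closing axis y at yaw"
    s=read_state();R=Ro.from_quat(s["ee_rot"]);d=R.inv().apply(np.array([x,y,z])-s["ee_pos"])
    ya=R.apply([0,1,0]);cur=np.degrees(np.arctan2(ya[1],ya[0]))
    out=np.round(d,1).tolist()
    r=None
    if yaw is not None: r=-((yaw-cur+90)%180-90)
    print("delta",out,"roll",r,"closing yaw now",round(cur,1),"j6",s["joints"][5])
E
```

```text
(no output)
```

View pics/c1.png

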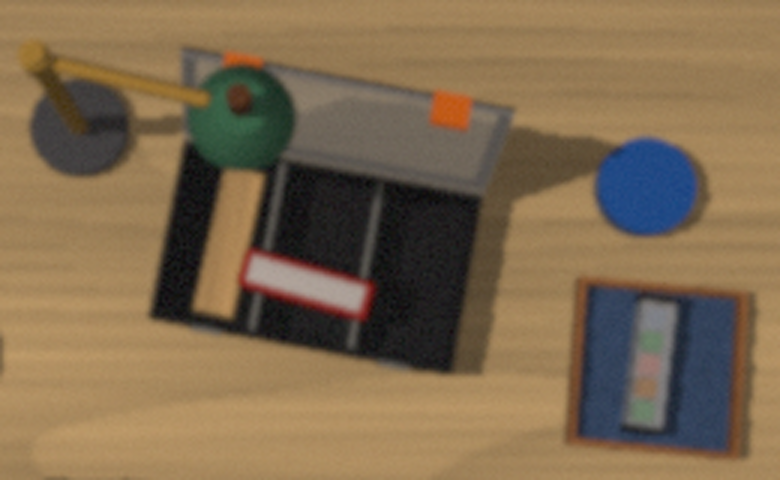

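```bash
python3 - <<'E'
from h import *
m=camera_model("top")
f=lambda u,v,z:px("top",u/3+220-.33,v/3+170-.33,z,m)
P=dict(FL=(150,317,50),FR=(452,372,50),D1=(252,332,50),D2=(352,350,50),BR=(480,195,50),
t1=(250,250,74),t2=(374,283,74),t3=(362,319,74),t4=(242,285,74),
g1=(638,296,40),g2=(680,300,40),g3=(667,432,40),g4=(622,428,40),
tray1=(578,278,24),tray2=(752,292,24),tray3=(745,457,24),tray4=(568,442,24),
base=(80,127,16),post=(34,53,304),knob=(239,98,313),knobtop=(240,92,333),lidL=(182,47,220),lidR=(514,108,220),coast=(647,186,30))
for k,v in P.items(): print(k,np.round(f(*v),1))
g=lambda *k:np.mean([f(*P[i])[:2] for i in k],0)
fl,fr=f(*P['FL'])[:2],f(*P['FR'])[:2]
d=fl-fr;print("case w",np.linalg.norm(d),"yaw",np.degrees(np.arctan2(d[1],d[0]))-90)
a=f(*P['t1'])-f(*P['t2']);b=f(*P['t4'])-f(*P['t3']);print("tin",g('t1','t2','t3','t4'),np.linalg.norm(a),np.degrees(np.arctan2(*(a+b)[1::-1])))
a=f(*P['g1'])-f(*P['g4']);b=f(*P['g2'])-f(*P['g3']);print("tube",g('g1','g2','g3','g4'),np.linalg.norm(a),np.degrees(np.arctan2(*(a+b)[1::-1])))
# scene
for n,(u,v,z) in dict(base=(436,277,16),post=(462,213,304),knob=(376,233,313),knobtop=(376,228,333)).items(): print("scene",n,np.round(px("scene",u,v,z),1))
m=camera_model("wrist");s=read_state();R=Ro.from_quat(s['ee_rot']).as_matrix()
c=-np.array(m['R']).T@m['t'];print("wristcam in tool",R.T@(c-s['ee_pos']),R.T@np.array(m['R'])[2])
E
```

```text
FL [467.3 146.2  50. ]
FR [ 417.3 -134.6   50. ]
D1 [453.7  51.2  50. ]
D2 [437.3 -41.9  50. ]
BR [ 583.6 -162.5   50. ]
t1 [527.5  53.   74. ]
t2 [497.4 -61.3  74. ]
t3 [464.1 -50.2  74. ]
t4 [495.1  60.1  74. ]
g1 [ 489.7 -311.1   40. ]
g2 [ 486.1 -350.5   40. ]
g3 [ 362.9 -334.9   40. ]
g4 [ 366.4 -293.1   40. ]
tray1 [ 508.3 -257.8   24. ]
tray2 [ 495.6 -423.    24. ]
tray3 [ 340.2 -411.    24. ]
tray4 [ 353.6 -245.3   24. ]
base [654.2 219.8  16. ]
post [655.3 219.7 304. ]
knob [617.4  56.2 313. ]
knobtop [617.7  54.7 333. ]
lidL [682.1 108.  220. ]
lidR [ 630.5 -172.8  220. ]
coast [ 596.2 -324.5   30. ]
case w 285.24831216458597 yaw -10.110568064866825
tin [4.96017421e+02 3.83747317e-01] 118.17667014595145 74.78817091097666
tube [ 426.27906384 -322.43235509] 124.58160443823994 -7.769950249606275
scene base [661.  219.6  16. ]
scene post [657.4 218.5 304. ]
scene knob [615.4  58.8 313. ]
scene knobtop [615.2  57.1 333. ]
wristcam in tool [ 7.42344921e+01 -4.10776421e-02 -1.18977782e+02] [-2.89409107e-01  3.72153076e-04  9.57205427e-01]
```

```bash
python3 - <<'E'
from h import *
to(616.5,57,410,65)
E
```

```text
delta [538.6, 319.3, -154.0] roll 0.7079760507637616 closing yaw now -114.3 j6 -0.2585850685875063
```

```bash
python3 -m jog '{"delta_pos":[[0,0,-60],[0,0,-120],[60,36,-154],[538.6,319.3,-154],[538.6,319.3,-154],[538.6,319.3,-154],[538.6,319.3,-154],[538.6,319.3,-154],[538.6,319.3,-154],[538.6,319.3,-154],[538.6,319.3,-154],[538.6,319.3,-154]],"roll":[0,0,0,0,0,0,0,0,0,0,0,0]}' -1 25; python3 -m jog '{"delta_pos":[[0,0,0],[0,0,0],[0,0,0],[0,0,0]],"roll":[0,0,0,0]}'; python3 - <<'E'
from h import *
to(616.5,57,330)
E
```

```text
time_s: 1.6
ee_pos: [613.1, 61.5, 409.8]
ee_rot: [0.978, -0.21, -0.0, 0.0]
wrist_force: [0.4, 0.2, 0.7]
grip_width: 85.1
grasp_force: 0.0
time_s: 2.1
ee_pos: [611.8, 64.4, 410.7]
ee_rot: [0.978, -0.209, 0.0, -0.0]
wrist_force: [0.2, 0.4, -0.3]
grip_width: 85.6
grasp_force: 0.0
delta [7.3, 4.9, 80.7] roll None closing yaw now -114.2 j6 0.7813613181399536
```

```bash
python3 -m jog '{"delta_pos":[[7.3,4.9,0],[7.3,4.9,40],[7.3,4.9,80],[7.3,4.9,80]],"roll":[0,0,0,0]}'; python3 -m jog '{"delta_pos":[[0,0,0],[0,0,0],[0,0,0],[0,0,0],[0,0,0],[0,0,0]],"roll":[0,0,0,0,0,0]}' 1 20;  python3 - <<'E'
from h import *
s=read_state();print(s['ee_pos'])
to(*s['ee_pos'])
R=Ro.from_quat(s["ee_rot"])
p=np.array([656,220]);k=np.array([616.5,57.]);v=k-p;v*=170/np.linalg.norm(v);a0=np.arctan2(v[1],v[0])
for i in range(1,11):
    a=a0-np.radians(11.5*i);x=p+170*np.array([np.cos(a),np.sin(a)])-(p+v)
    print(i,np.round(R.inv().apply([*x,0]),0).tolist(),np.round(p+v+x))
E
```

```text
time_s: 2.6
ee_pos: [615.6, 55.5, 326.9]
ee_rot: [0.978, -0.21, -0.003, 0.002]
wrist_force: [-0.0, -0.0, 0.5]
grip_width: 85.3
grasp_force: 0.0
time_s: 3.35
ee_pos: [617.0, 55.1, 331.3]
ee_rot: [0.978, -0.21, 0.001, 0.0]
wrist_force: [-1.7, -3.0, 5.3]
grip_width: 19.4
grasp_force: 22.5
[616.95339699  55.09304804 331.33131653]
delta [0.0, 0.0, 0.0] roll None closing yaw now -114.3 j6 0.7959865982298678
1 [-34.0, 3.0, -0.0] [584.  66.]
2 [-68.0, -1.0, -0.0] [555.  84.]
3 [-100.0, -12.0, -0.0] [529. 107.]
4 [-130.0, -28.0, -0.0] [509. 134.]
5 [-155.0, -51.0, -0.0] [495. 165.]
6 [-176.0, -78.0, -0.0] [487. 198.]
7 [-191.0, -108.0, -0.0] [486. 232.]
8 [-200.0, -141.0, -0.0] [492. 266.]
9 [-201.0, -175.0, -0.0] [505. 298.]
10 [-196.0, -209.0, -0.0] [523. 326.]
```

```bash
python3 -m jog '{"delta_pos":[[-17,2,0],[-34,3,0],[-51,1,0],[-68,-1,0],[-84,-6,0],[-100,-12,0],[-115,-20,0],[-130,-28,0],[-143,-39,0],[-155,-51,0],[-155,-51,0]],"roll":[0,0,0,0,0,0,0,0,0,0,0]}'
```

```text
time_s: 4.72
ee_pos: [489.8, 162.5, 331.0]
ee_rot: [0.978, -0.211, -0.007, 0.006]
wrist_force: [-21.8, -9.7, 14.7]
grip_width: 19.1
grasp_force: 24.4
```

```bash
python3 - <<'E'
from h import *
s=read_state();R=Ro.from_quat([.978,-.21,0,0])
A=np.array([616.5,55.1]);B=s['ee_pos'][:2]+[-1.5,-.5];print(s['ee_pos'],s['wrist_force'])
M=(A+B)/2;d=B-A;L=np.linalg.norm(d);n=np.array([-d[1],d[0]])/L
p=M-n*np.sqrt(170**2-L*L/4);print(p)
C=np.array([495,165]) # commanded
v=B-p;a0=np.arctan2(v[1],v[0])
for i in range(1,13):
    a=a0-np.radians(5.5*i);x=p+170*np.array([np.cos(a),np.sin(a)])
    print(i,np.round(R.inv().apply([*(x-C),0]),0).tolist(),np.round(x))
E
```

```text
[489.84872505 162.47215135 331.04417369] [-21.76333961  -9.71131879  14.71419177]
[647.28870098 222.28868351]
1 [-16.0, -7.0, 0.0] [483. 177.]
2 [-26.0, -20.0, 0.0] [480. 193.]
3 [-34.0, -34.0, 0.0] [478. 210.]
4 [-41.0, -48.0, 0.0] [477. 226.]
5 [-47.0, -64.0, 0.0] [478. 242.]
6 [-51.0, -79.0, 0.0] [481. 258.]
7 [-54.0, -95.0, 0.0] [485. 274.]
8 [-55.0, -112.0, 0.0] [491. 289.]
9 [-54.0, -128.0, 0.0] [498. 304.]
10 [-52.0, -144.0, 0.0] [507. 318.]
11 [-48.0, -160.0, 0.0] [517. 331.]
12 [-43.0, -176.0, 0.0] [528. 343.]
```

```bash
python3 -m jog '{"delta_pos":[[-14,-6,0],[-24,-19,0],[-31,-33,0],[-38,-47,0],[-44,-63,0],[-48,-78,0],[-51,-94,0],[-52,-110,0],[-51,-126,0],[-49,-142,0],[-45,-158,0],[-45,-158,0]],"roll":[0,0,0,0,0,0,0,0,0,0,0,0]}'
```

```text
time_s: 6.22
ee_pos: [521.4, 330.8, 330.3]
ee_rot: [0.978, -0.21, 0.0, -0.002]
wrist_force: [-2.4, 0.8, 3.4]
grip_width: 18.9
grasp_force: 24.6
```

```bash
python3 -m jog '{"delta_pos":[[0,0,0],[0,0,0],[0,0,0],[0,0,-40],[0,0,-90]],"roll":[0,0,0,0,0]}' -1; python3 - <<'E'
from h import *
# closing along -15, place camera so tin in view
to(496,0,330,-15)
s=read_state();R=Ro.from_quat(s['ee_rot']);print(R.apply([1,0,0]))
E
```

```text
time_s: 6.85
ee_pos: [520.3, 328.1, 420.0]
ee_rot: [0.978, -0.21, -0.001, 0.001]
wrist_force: [0.2, -0.2, 1.1]
grip_width: 85.5
grasp_force: 0.0
delta [112.9, 308.8, 90.8] roll 80.7080786771171 closing yaw now -114.3 j6 0.32150798855889284
[ 0.91145922 -0.4113888  -0.00115752]
```

```bash
python3 -m jog '{"delta_pos":[[20,55,0],[41,112,0],[62,168,0],[83,226,20],[103,282,60],[112.9,308.8,90],[112.9,308.8,90],[112.9,308.8,90],[112.9,308.8,90],[112.9,308.8,90]],"roll":[10,20,30,40,50,60,70,80.7,80.7,80.7]}'; python3 - <<'E'
from h import *
import cv2
s=read_state();m=camera_model("wrist");cv2.imwrite("pics/w1.png",read_camera("wrist")[:,:,::-1])
np.save("w1.npy",np.array([m],dtype=object));print(s['ee_pos'],s['joints'][5])
to(496,0,300,-15)
cv2.imwrite("pics/top1.png",read_camera("top")[:,:,::-1])
for X in [(480,60,74),(510,-60,74)]:print(proj("wrist",X,m))
E
```

```text
time_s: 8.1
ee_pos: [496.5, 0.7, 330.3]
ee_rot: [-0.61, 0.792, -0.0, 0.0]
wrist_force: [-0.4, 0.1, -0.2]
grip_width: 85.6
grasp_force: 0.0
[496.48618261   0.664826   330.28320849] -0.5878190556896212
delta [0.8, 0.3, 30.3] roll 0.14770754332923275 closing yaw now 165.1 j6 -0.5883313512220205
[344.73430502 253.78974236]
[288.14934485 152.28120488]
```

View pics/w1.png

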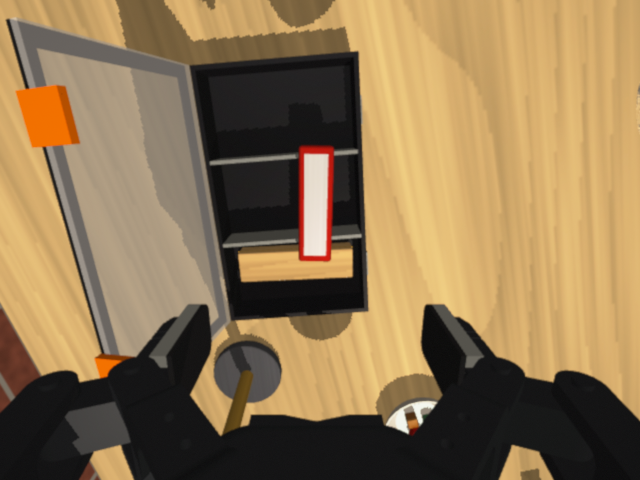

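The wrist view shows the tin top at (300,147)-(334,148)-(331,260)-(299,260), rim front corners at (358,53)/(367,310), back right corner (192,66), and the left bay's box at about (296,264).

```bash
python3 - <<'E'
from h import *
m=np.load("w1.npy",allow_pickle=True)[0]
f=lambda u,v,z:np.round(px("wrist",u,v,z,m),1)
T=[f(*p,74) for p in[(300,147),(334,148),(331,260),(299,260)]]
print(T,np.mean(T,0));a=T[3]-T[0]+T[2]-T[1];print(np.linalg.norm(a)/2,np.degrees(np.arctan2(a[1],a[0])))
C=[f(*p,50) for p in[(358,53),(367,310),(231,318),(192,66)]]
print(C,np.mean(C,0));a=C[1]-C[0];print(np.linalg.norm(a),np.degrees(np.arctan2(a[1],a[0]))-90)
print([f(*p,50) for p in [(211,162),(357,152),(224,244),(360,235)]])
W=[f(*p,32) for p in[(239,254),(352,244),(352,277),(239,282)]];print(W)
E
```

```text
[array([497. , -61.9,  74. ]), array([464.2, -52.2,  74. ]), array([496.3,  63.2,  74. ]), array([530.5,  54.1,  74. ])] [497.    0.8  74. ]
120.25942790484244 74.17240222336066
[array([ 417.9, -134. ,   50. ]), array([470.7, 146.1,  50. ]), array([635.5, 113.8,  50. ]), array([ 582.3, -165.4,   50. ])] [526.6    -9.875  50.   ]
285.0330682570007 -10.675222286278682
[array([595.7, -70.9,  50. ]), array([440.4, -40.6,  50. ]), array([612.6,  20.9,  50. ]), array([457.8,  50.7,  50. ])]
[array([605.1,  41.8,  32. ]), array([468.8,  64.7,  32. ]), array([478.6, 106.6,  32. ]), array([616.8,  77. ,  32. ])]
```

```bash
python3 - <<'E'
from h import *
print(np.round(read_state()['joints'],2))
to(497,0.5,74,-15.6)
E
```

```text
[ 0.33  0.12 -0.17 -0.   -1.29 -0.59]
delta [0.2, -0.5, 256.3] roll 0.7263598077338145 closing yaw now 165.1 j6 -0.5887577716743241
```

```bash
python3 -m jog '{"delta_pos":[[0.2,-0.5,60],[0.2,-0.5,120],[0.2,-0.5,180],[0.2,-0.5,215],[0.2,-0.5,240],[0.2,-0.5,256],[0.2,-0.5,256],[0.2,-0.5,256]],"roll":[0.7,0.7,0.7,0.7,0.7,0.7,0.7,0.7]}' -0.29 40;  python3 -m jog '{"delta_pos":[[0,0,0],[0,0,0],[0,0,0],[0,0,0],[0,0,0]],"roll":[0,0,0,0,0]}' 1 40;  python3 - <<'E'
from h import *
print(read_state()['ee_pos'])
E
```

```text
time_s: 9.2
ee_pos: [497.6, 0.6, 74.9]
ee_rot: [-0.604, 0.797, -0.0, 0.001]
wrist_force: [0.2, -0.2, 0.8]
grip_width: 55.3
grasp_force: 0.0
time_s: 9.82
ee_pos: [497.8, 0.5, 75.3]
ee_rot: [-0.604, 0.797, -0.001, 0.001]
wrist_force: [-0.9, 0.5, 5.4]
grip_width: 35.2
grasp_force: 40.8
[497.76929907   0.54061683  75.33922432]
```

```bash
python3 - <<'E'
from h import *
to(526.5,-9.7,125,79.6)
E
```

```text
delta [2.1, -30.5, -49.6] roll 84.75004436033348 closing yaw now 164.4 j6 -0.601652262894359
```

```bash
python3 -m jog '{"delta_pos":[[0,0,-30],[0,0,-50],[2,-30.5,-50],[2,-30.5,-50],[2,-30.5,-50],[2,-30.5,-50],[2,-30.5,-50],[2,-30.5,-50],[2,-30.5,-50],[2,-30.5,-50],[2,-30.5,-50],[2,-30.5,-50]],"roll":[0,0,10,20,30,40,50,60,70,80,84.8,84.8]}';  python3 - <<'E'
from h import *
to(526.5,-9.7,33,79.6);print(read_state()['grip_width'])
E
```

```text
time_s: 11.32
ee_pos: [525.3, -10.0, 123.8]
ee_rot: [0.091, 0.996, -0.0, -0.001]
wrist_force: [-0.8, 0.6, -1.2]
grip_width: 35.3
grasp_force: 40.5
delta [-1.2, 0.5, 90.8] roll -0.04266519814159153 closing yaw now 79.6 j6 -2.0426879775706537
35.334828108304535
```

```bash
python3 -m jog '{"delta_pos":[[-1,0.5,40],[-1,0.5,65],[-1,0.5,82],[-1,0.5,90],[-1,0.5,93.5],[-1,0.5,94]],"roll":[0,0,0,0,0,0]}'
```

```text
time_s: 12.08
ee_pos: [527.2, -9.5, 30.6]
ee_rot: [0.091, 0.996, 0.0, 0.0]
wrist_force: [-0.0, 0.2, -0.4]
grip_width: 35.1
grasp_force: 40.5
```

```bash
python3 -m jog '{"delta_pos":[[0,0,1.2]],"roll":[0]}'; python3 -m jog '{"delta_pos":[[0,0,0],[0,0,0],[0,0,0],[0,0,-40],[0,0,-100],[0,0,-160],[0,0,-220]],"roll":[0,0,0,0,0,0,0]}' -0.2; python3 - <<'E'
from h import *
import cv2
s=read_state();print(s['ee_pos']);m=camera_model("wrist");cv2.imwrite("pics/w2.png",read_camera("wrist")[:,:,::-1])
np.save("w2.npy",np.array([m],dtype=object))
to(426,-322,290,82.2)
E
```

```text
time_s: 12.2
ee_pos: [527.3, -9.4, 29.7]
ee_rot: [0.091, 0.996, 0.0, 0.001]
wrist_force: [-0.4, 0.2, -1.1]
grip_width: 35.2
grasp_force: 40.5
time_s: 13.08
ee_pos: [526.6, -9.6, 251.9]
ee_rot: [0.091, 0.996, 0.0, 0.001]
wrist_force: [0.4, 1.1, -0.7]
grip_width: 50.8
grasp_force: 0.0
[526.58844199  -9.64619489 251.87841001]
delta [46.5, -326.0, -31.0] roll -2.554166775042532 closing yaw now 79.6 j6 -2.0436539663231077
```

```bash
python3 -m jog '{"delta_pos":[[46.5,-326,-35],[46.5,-326,-35],[46.5,-326,-35],[46.5,-326,-35],[46.5,-326,-35],[46.5,-326,-35],[46.5,-326,-35],[46.5,-326,-35],[46.5,-326,-35]],"roll":[0,0,0,0,0,-2.5,-2.5,-2.5,-2.5]}' -1; python3 - <<'E'
from h import *
import cv2
s=read_state();print(s['ee_pos']);m=camera_model("wrist");w=read_camera("wrist")[:,:,::-1];cv2.imwrite("pics/w3.png",w)
np.save("w3.npy",np.array([m],dtype=object))
cv2.imwrite("pics/c3.png",np.hstack([cv2.resize(w,(400,300)),cv2.resize(cv2.imread("pics/w2.png"),(400,300))]))
E
```

```text
time_s: 14.25
ee_pos: [422.2, -320.7, 284.0]
ee_rot: [0.069, 0.998, 0.0, 0.0]
wrist_force: [1.2, 0.1, -0.6]
grip_width: 85.4
grasp_force: 0.0
[ 422.21738403 -320.70228446  284.02984007]
```

View pics/c3.png

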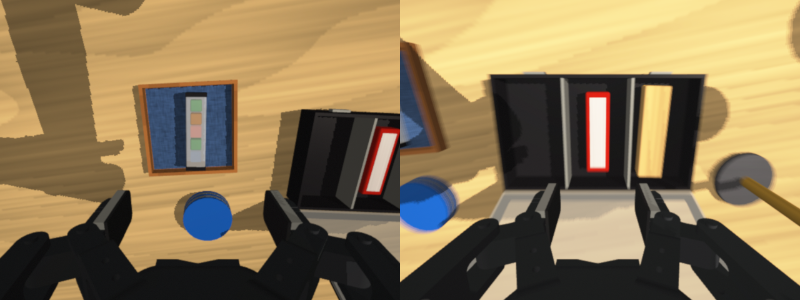

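Tin lies flat in the middle bay; the tube appears at about (196,130) in the left half. I enlarge that for the grasp.

```bash
python3 - <<'E'
import cv2
a=cv2.imread("pics/w3.png")[120:285,220:390]
cv2.imwrite("pics/c4.png",cv2.resize(a,None,fx=3,fy=3,interpolation=cv2.INTER_CUBIC))
E
```

```text
(no output)
```

View pics/c4.png

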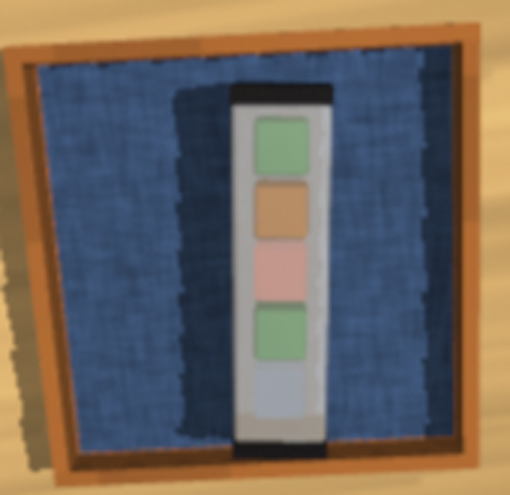

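```bash
python3 - <<'E'
from h import *
m=np.load("w3.npy",allow_pickle=True)[0]
f=lambda u,v,z:np.round(px("wrist",u/3+220-.33,v/3+120-.33,z,m),1)
T=[f(*p,40) for p in[(231,86),(333,86),(327,457),(234,457)]]
print(T,np.mean(T,0));a=T[3]-T[0]+T[2]-T[1];print(np.linalg.norm(a)/2,np.degrees(np.arctan2(a[1],a[0])))
print([f(*p,24) for p in [(5,45),(478,25),(478,465),(60,485)]])
c=np.mean(T,0);to(c[0],c[1],40,np.degrees(np.arctan2(a[1],a[0]))+90)
E
```

```text
[array([ 361.3, -331.4,   40. ]), array([ 365.9, -298.6,   40. ]), array([ 493.8, -317. ,   40. ]), array([ 489.2, -350.1,   40. ])] [ 427.55  -324.275   40.   ]
129.23820062195236 -8.252361587595267
[array([ 338.2, -405.5,   24. ]), array([ 353.6, -247.6,   24. ]), array([ 511.2, -261.4,   24. ]), array([ 497.5, -418.9,   24. ])]
delta [-5.7, -2.8, 244.0] roll 0.3581677154834182 closing yaw now 82.1 j6 -1.3650294538832757
```

```bash
python3 -m jog '{"delta_pos":[[-5.7,-2.8,50],[-5.7,-2.8,110],[-5.7,-2.8,165],[-5.7,-2.8,205],[-5.7,-2.8,230],[-5.7,-2.8,243],[-5.7,-2.8,247],[-5.7,-2.8,247]],"roll":[0.4,0.4,0.4,0.4,0.4,0.4,0.4,0.4]}' -0.5 35;  python3 -m jog '{"delta_pos":[[0,0,0],[0,0,0],[0,0,0],[0,0,0],[0,0,0],[0,0,0]],"roll":[0,0,0,0,0,0]}' 1 35;  python3 - <<'E'
from h import *
print(read_state()['ee_pos'])
c=np.radians(-10.5);C=np.array([526.5,-9.7]);X=np.array([np.cos(c),np.sin(c)]);Y=np.array([-X[1],X[0]])
p=C-94*Y;print(p)
to(*p,150,79.5)
E
```

```text
time_s: 15.3
ee_pos: [427.8, -325.3, 37.7]
ee_rot: [0.073, 0.997, -0.0, 0.001]
wrist_force: [0.2, 0.9, 0.3]
grip_width: 64.0
grasp_force: 0.0
time_s: 16.05
ee_pos: [427.8, -325.5, 38.1]
ee_rot: [0.073, 0.997, -0.0, 0.001]
wrist_force: [-0.6, 1.1, 6.7]
grip_width: 33.4
grasp_force: 36.9
[ 427.7804848  -325.5087191    38.08993376]
[ 509.3698606  -102.12596131]
delta [-48.4, 232.8, -112.0] roll 2.1301417985836792 closing yaw now 81.6 j6 -1.3686859697545002
```

```bash
python3 -m jog '{"delta_pos":[[0,0,-30],[0,0,-75],[0,0,-112],[-12,58,-112],[-24,116,-112],[-36,174,-112],[-46,222,-112],[-48.4,232.8,-112],[-48.4,232.8,-112],[-48.4,232.8,-112],[-48.4,232.8,-112]],"roll":[0,0,0,0,0,1,2,2.1,2.1,2.1,2.1]}';  python3 - <<'E'
from h import *
s=read_state();print(s['ee_pos'],s['grip_width'])
to(509.4,-102.1,40,79.5)
E
```

```text
time_s: 17.42
ee_pos: [508.4, -103.0, 148.9]
ee_rot: [0.092, 0.996, -0.0, -0.0]
wrist_force: [-0.1, -0.2, -1.7]
grip_width: 33.4
grasp_force: 36.0
[ 508.38202804 -103.04865783  148.9091854 ] 33.44600137676091
delta [-0.9, 1.1, 108.9] roll -0.0873088118291605 closing yaw now 79.4 j6 -1.8687117502556623
```

```bash
python3 -m jog '{"delta_pos":[[-1,1,40],[-1,1,75],[-1,1,95],[-1,1,105],[-1,1,109],[-1,1,110.5],[-1,1,111.5],[-1,1,111.5]],"roll":[0,0,0,0,0,0,0,0]}'
```

```text
time_s: 18.42
ee_pos: [510.4, -101.1, 38.0]
ee_rot: [0.091, 0.996, 0.0, 0.001]
wrist_force: [-0.1, 0.0, -0.5]
grip_width: 33.7
grasp_force: 36.0
```

Lower gently the last 2–3 mm until contact shows.

```bash
python3 -m jog '{"delta_pos":[[0,0,0.5],[0,0,1],[0,0,1.5],[0,0,1.5]],"roll":[0,0,0,0]}';python3 -m jog '{"delta_pos":[[0,0,0.3],[0,0,0.6],[0,0,0.9],[0,0,0.9]],"roll":[0,0,0,0]}'
```

```text
time_s: 18.92
ee_pos: [510.1, -101.1, 36.1]
ee_rot: [0.091, 0.996, 0.0, 0.0]
wrist_force: [-0.0, 0.5, 0.3]
grip_width: 33.3
grasp_force: 36.3
time_s: 19.42
ee_pos: [510.1, -101.1, 36.1]
ee_rot: [0.091, 0.996, -0.0, 0.0]
wrist_force: [-3.1, 1.6, 8.4]
grip_width: 33.4
grasp_force: 37.3
```

```bash
python3 -m jog '{"delta_pos":[[0,0,0],[0,0,0],[0,0,0],[0,0,0],[0,0,-30],[0,0,-80],[0,0,-140],[0,0,-200],[0,0,-260]],"roll":[0,0,0,0,0,0,0,0,0]}' -0.2; python3 - <<'E'
from h import *
import cv2
s=read_state();print(s['ee_pos'],s['joints']);m=camera_model("wrist");w=read_camera("wrist")[:,:,::-1]
t=read_camera("top")[:,:,::-1]
cv2.imwrite("pics/c5.png",np.hstack([cv2.resize(w,(400,300)),cv2.resize(t[150:330,200:440],(400,300))]))
E
```

```text
time_s: 20.55
ee_pos: [509.6, -101.2, 297.2]
ee_rot: [0.091, 0.996, 0.0, 0.0]
wrist_force: [1.2, 0.8, -0.7]
grip_width: 51.3
grasp_force: 0.0
[ 509.59044625 -101.17449559  297.21182558] [ 1.16607086e-01  1.75899211e-01 -1.79715568e-01 -9.89170222e-05
 -1.21480938e+00 -1.87032673e+00]
```

View pics/c5.png

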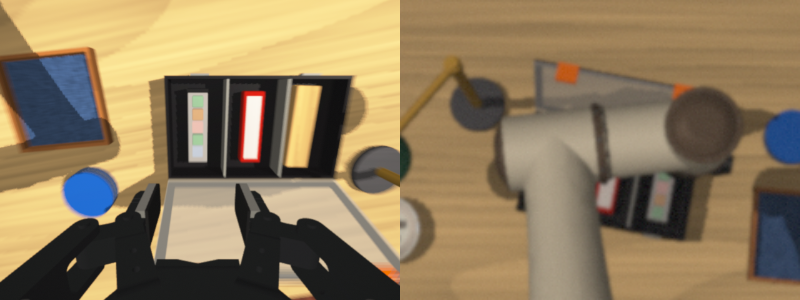

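Tube, tin and box all lie flat in their bays, and the lamp is swung clear. Next, go behind the lid.

```bash
python3 - <<'E'
from h import *
to(713.3,-44.3,300,79.5)
E
python3 -m jog '{"delta_pos":[[0,0,-8],[-60,0,-8],[-120,30,-8],[-170,70,-8],[-187,94,-8],[-187,94,-8],[-187,94,-8],[-187,94,-8]],"roll":[0,0,0,0,0,0,0,0]}' 1; python3 - <<'E'
from h import *
s=read_state();c=np.radians(-10.5);d=s['ee_pos'][:2]-[526.5,-9.7]
print(d@[np.cos(c),np.sin(c)],d@[-np.sin(c),np.cos(c)],s['ee_pos'][2],s['ee_rot'])
to(713.3,-44.3,210,79.5)
E
```

```text
delta [-186.3, 92.5, 6.2] roll 0.07656885771439192 closing yaw now 79.6 j6 -1.8703375193614467
time_s: 21.65
ee_pos: [710.2, -43.6, 303.4]
ee_rot: [0.092, 0.996, -0.0, -0.0]
wrist_force: [0.3, 0.2, 1.5]
grip_width: -0.2
grasp_force: 0.0
186.83408478298026 0.17662715237742413 303.4140611495318 [ 9.17434434e-02  9.95782662e-01 -9.51561782e-05 -1.46630239e-04]
delta [-3.2, -0.1, 93.4] roll -0.02782658788866854 closing yaw now 79.5 j6 -1.9198346398669304
```

```bash
python3 -m jog '{"delta_pos":[[-1,0,40],[-1,0,80],[-1,0,88],[10,0,87],[25,0,86],[40,0,84],[55,0,82],[70,0,80],[83,0,78]],"roll":[0,0,0,0,0,0,0,0,0]}'; python3 - <<'E'
from h import *
s=read_state();c=np.radians(-10.5);d=s['ee_pos'][:2]-[526.5,-9.7]
x,z=d@[np.cos(c),np.sin(c)],s['ee_pos'][2];print(x,z)
for t in [85,80,72,64,56,48,40,32,24,16,10,5,0,-1]:
    t_=np.radians(t);Px=85-150*np.cos(t_)+8*np.sin(t_)+11;Pz=51+150*np.sin(t_)+8*np.cos(t_)+25
    print(t,np.round([-(Px-x),0,-(Pz-z)]))
E
```

```text
time_s: 22.78
ee_pos: [630.3, -27.8, 229.0]
ee_rot: [0.091, 0.996, 0.0, 0.004]
wrist_force: [2.5, -0.6, 1.4]
grip_width: -0.3
grasp_force: 1.1
105.39423417613254 229.01098410110444
85 [14.  0.  3.]
80 [28.  0.  4.]
72 [48.  0.  8.]
64 [68.  0. 15.]
56 [87.  0. 24.]
48 [104.   0.  36.]
40 [119.   0.  50.]
32 [132.   0.  67.]
24 [143.   0.  85.]
16 [151.   0. 104.]
10 [156.   0. 119.]
5 [158.   0. 132.]
0 [159.   0. 145.]
-1 [160.   0. 148.]
```

```bash
python3 -m jog '{"delta_pos":[[14,0,0],[28,0,1],[48,0,5],[68,0,11],[87,0,20],[104,0,32],[119,0,46],[132,0,63],[143,0,81],[151,0,100],[151,0,100]],"roll":[0,0,0,0,0,0,0,0,0,0,0]}'; python3 - <<'E'
from h import *
s=read_state();c=np.radians(-10.5);d=s['ee_pos'][:2]-[526.5,-9.7]
x,z=d@[np.cos(c),np.sin(c)],s['ee_pos'][2];print(x,z,s['wrist_force'])
E
```

```text
time_s: 24.15
ee_pos: [478.2, -0.6, 123.6]
ee_rot: [0.091, 0.996, -0.001, -0.003]
wrist_force: [-0.0, -0.0, 0.8]
grip_width: 0.2
grasp_force: 0.0
-49.16491341237734 123.56052908630218 [-0.03560271 -0.02728649  0.76552952]
```

```bash
python3 -m jog '{"delta_pos":[[4,0,12],[7,0,24],[8,0,33],[8,0,39],[8,0,41],[8,0,42],[8,0,42]],"roll":[0,0,0,0,0,0,0]}'
```

```text
time_s: 25.02
ee_pos: [473.2, 1.2, 83.2]
ee_rot: [0.091, 0.996, 0.0, 0.0]
wrist_force: [-0.2, -0.3, 0.8]
grip_width: 0.1
grasp_force: 0.0
```

```bash
python3 -m jog '{"delta_pos":[[0,0,1],[0,0,2],[0,0,3],[0,0,4],[0,0,4]],"roll":[0,0,0,0,0]}';python3 - <<'E'
from h import *
import cv2
w=read_camera("wrist")[:,:,::-1]
t=read_camera("scene")[:,:,::-1]
cv2.imwrite("pics/c6.png",np.hstack([cv2.resize(w,(400,300)),cv2.resize(t[180:360,220:460],(400,300))]))
E
```

```text
time_s: 25.65
ee_pos: [473.4, 1.3, 80.9]
ee_rot: [0.091, 0.996, -0.0, 0.0]
wrist_force: [-5.0, 0.9, 14.4]
grip_width: 0.1
grasp_force: 7.4
```

View pics/c6.png

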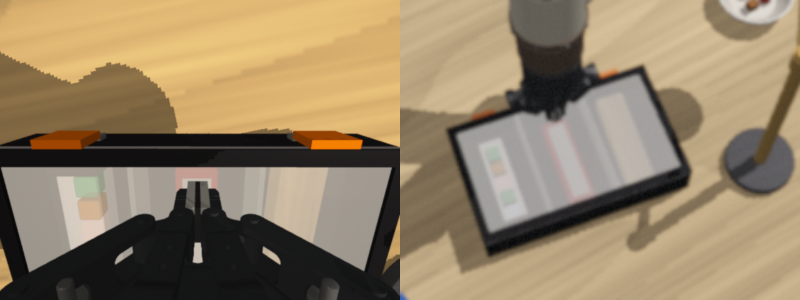

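The lid is shut with firm contact. I'll retreat and check once more.

```bash
python3 -m jog '{"delta_pos":[[0,0,-10],[0,0,-50],[0,0,-110],[50,0,-170],[90,0,-200],[90,0,-200],[90,0,-200]],"roll":[0,0,0,0,0,0,0]}';python3 - <<'E'
from h import *
import cv2
cv2.imwrite("pics/s9.png",read_camera("scene")[:,:,::-1])
E
```

```text
time_s: 26.62
ee_pos: [384.5, 17.7, 279.1]
ee_rot: [0.091, 0.996, 0.0, 0.0]
wrist_force: [0.7, -0.1, -0.3]
grip_width: 0.3
grasp_force: 0.0
```

View pics/s9.png

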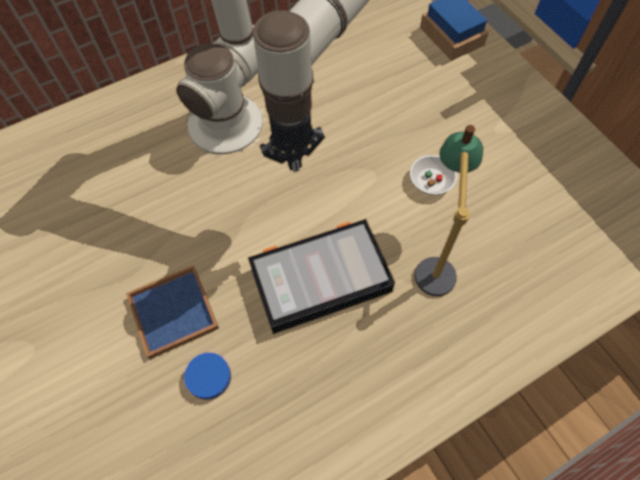

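The lid is shut over the case at (320,275). The lamp shade is clear at (462,150), and the tray, coasters and dish have not moved.

```bash
python3 -c "
from bench import *
print(finish_job())"
```

```text
the job is handed in; nothing more can be done
None
```

The job is handed in: the lamp is swung clear to the left, the tin and dice tube lie flat in the organiser beside the wooden box, the lid is fully shut, and the tray, coasters and dish have not moved, all at about 27 s of the 69 s allowed.

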